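# Find the concealed catch of the cash drawer

### The arm

A 7-joint arm with a two-finger parallel gripper is mounted at the origin on the work surface; the furniture and walls round the work are solid. World frame = base frame: x ahead of the robot, y to its left, z up, the work surface at z = 0. Lengths are in m, angles in rad, forces in N, time in s.
With the tool pointing down it reaches from about 0.4 to 0.875 m from the base axis. Payload 19.3 kg.
Tool frame: the origin (TCP) lies between the finger pads; the fingertips stand robot.finger_overhang ahead of it and the grasp point (between the pads) lies 11 mm behind it (robot.finger_overhang is the distance from the TCP to the fingertips, in m); z points along the fingers, y is the line along which they close (so a half turn about z gives the same grasp; the last joint's range is limited). The gripper opens to 85 mm and grips with 20 to 120 N. Pads are 22 mm wide; open, the fingers measure 114 mm over their backs; the gripper's body (76 mm by 85 mm) begins 54 mm behind the grasp point. The pads swing forward as they close: fully open they stand 13 mm farther back than shut.
Start: joints at [-0.07, 0.521, -0.036, 1.599, 0.021, 1.021, -0.113], TCP at [0.625, -0, 0.239] pointing down, gripper open.
Joint ranges: [-2.91, 2.91], [-0.3, 2.13], [-1.5, 1.42], [0.17, 2.43], [-1.26, 4.41], [0.16, 1.93], [-2.52, 2.52]. Speed limits (rad/s): [1.89, 1.89, 2.39, 2.39, 3.01, 3.01, 3.01].

### API

Orientations are given as a unit quaternion [w, x, y, z].
In Python, from bench import robot, grab_frame, ticket gives the robot as it stands.
- The arm moves only by the tool apply_moves, never from a script. Its argument "targets" is text: rows parted by semicolons, each of 7 numbers parted by spaces: the closure, from -1 (fully open) to 1 (shut), then the shift along the tool's x, y, z in m, then the turn, a rotation vector about the tool's x, y, z in degrees. A call has 1 to 5 rows; each row is the pose to reach, as a shift and turn from the pose commanded when the call began, along the tool's axes at that moment; what a row does not reach only later rows make up. A row lasts 1/10 s, in which the tool goes at most 50 mm and 8.59 degrees, less where a joint would pass 70% of its speed; a pose out of reach is approached as far as the arm can. A call with a gripper value outside its range is refused whole. The fingers move at their own pace and stop on an object; "squeeze" is the grip in N (left out, the last holds). Time passes only in rows, so rows that repeat a pose let the fingers close. It gives the time, the measured TCP pose, the force, the opening and the grip force at its end, in the units of the state.
- robot.state(): the state, without advancing time (a new reading comes with each control period).
- grab_frame(name): name is "scene" or "side" or "wrist"; returns a dict with "image" (480x640x3 uint8, blue, green, red), "fx", "fy", "cx", "cy" (pixels), "eye" and "rotation" of the camera in the world. Camera axes: x right, y up, looking along -z (the intrinsics and any distortion apply to the point x, -y, -z); pixel columns grow to the right and rows downward; lengths in m; the calibration is good to about 2 mm. A picture is of the moment at which its call begins. There is no depth.
- ticket.hand_in(): hands the job in; it is judged then, once.
The state is a dict: "time_s": time; "joint_pos": joint angles; "qvel": joint speeds; "effort": joint torques, N m; "tool_pos": TCP position; "orientation": TCP orientation; "contact_force": force on the tool from outside, world axes, zero at the start; "ft_torque": the same for the moment, N m; "width": finger opening in m; "grasp_force": force on a finger pad.
Only numpy, scipy, OpenCV 4.12 (cv2) and the standard library are available. Lean on these libraries where they do the work, as an engineer would, in place of code of your own. Each camera call takes 0.05 s, during which the arm holds its last target. There are 200 camera calls.

### The job

One of the six identical oak tiles in the flat top of the grey case is a concealed catch. Feel across the tiles with a closed fingertip until one gives, then press it fully home so that the drawer springs out, and take your hand away. Do not touch the drawer itself, and leave the duck, the pot and the ribbon spool standing as they are.

Things in the scene. Friction and masses are not known exactly. Their poses are not given: they have to be found in the camera images.
- case: Grey metal desk case, fixed to the table, 140 (x) x 200 (y) x 90 (z) mm. Origin at the centre of its underside, on the table; own x points from the drawer front to the back, y to its left, z up. The flat top holds six identical oak tiles in two rows of three: five are solid and do not give, one is the concealed catch.
- panel (a point): Centre of the case's top panel, 90 mm above the table, level with the rim and ribs; axes as the case's. The six tiles, 55 x 55 mm, lie 60 mm apart centre to centre, parted by grey ribs 3 mm wide; the tiles' tops are 1.5 mm below the ribs. Which tile is the catch differs from start to start and cannot be seen.
- spot0 (a point): Centre of the top surface of the tile in the near (-x) row, left (+y) column of the case's top panel (88.5 mm above the table). Axes as the case's. Any one of the six tiles may be the catch.
- spot1 (a point): Centre of the top surface of the tile in the near (-x) row, middle column of the case's top panel (88.5 mm above the table). Axes as the case's. Any one of the six tiles may be the catch.
- spot2 (a point): Centre of the top surface of the tile in the near (-x) row, right (-y) column of the case's top panel (88.5 mm above the table). Axes as the case's. Any one of the six tiles may be the catch.
- spot3 (a point): Centre of the top surface of the tile in the far (+x) row, left (+y) column of the case's top panel (88.5 mm above the table). Axes as the case's. Any one of the six tiles may be the catch.
- spot4 (a point): Centre of the top surface of the tile in the far (+x) row, middle column of the case's top panel (88.5 mm above the table). Axes as the case's. Any one of the six tiles may be the catch.
- spot5 (a point): Centre of the top surface of the tile in the far (+x) row, right (-y) column of the case's top panel (88.5 mm above the table). Axes as the case's. Any one of the six tiles may be the catch.
- catch (a joint): How far the catch tile is pushed in, in m: 0 flush with the other tiles, 0.008 fully home. It slides straight down against a drag of about 3 N, without a spring, and stays where it is left. Its place is not told: it is at one of spot0 to spot5.
- drawer: The drawer in the case's -x face: upright oak front board, 12 x 182 x 49 mm, no handle, with a black tray behind. Its origin coincides with the case's origin when shut and moves with the drawer; the board's middle is 62 mm towards the case's -x from it and 36 mm up. Geared to the catch: it comes out towards the case's -x by 4 mm for each mm the catch goes in, 32 mm in all.
- duck: Small yellow rubber duck, loose, 56 x 46 x 42 mm, on the table to the right (-y) of the case. Origin at the centre of its underside. To be left alone.
- pot: Small empty clay pot, loose, 65 mm across and 50 mm tall, on the table to the left (+y) of the case. Origin at the centre of its underside. To be left alone.
- spool: Spool of red ribbon lying flat, loose, 72 x 70 x 30 mm, on the table behind (+x) the case. Origin at the centre of its underside. To be left alone.
Mind the look-alikes: they are no part of the job. There is more than one size of the case; the job needs the larger.

How it is judged:
By the outcome, as a careful person would: the job done as asked, in the order asked, and still so for the second after the job is handed in, with the robot touching nothing.
It also fails if it takes over 72 s, if anything falls off the work surface, if the arm or the gripper's body presses on something with over 40 N, if the wrist force passes 120 N, or if a joint passes its speed limit or range.

## Working session

There is one attempt and no reset: what is moved stays moved. The work goes in short steps, Python scripts to look and compute and a tool call to move; the robot and the scene stay as the last step left them, time stands still between calls to the robot, and variables do not carry over. Pictures are saved under pics/ and viewed, at most 10 in all, crops included, and the job is handed in when it is done.

Besides the shell and the picture viewer there is one more tool, called after "Request:" as name(argument=value, ...), one argument or row to a line, values as JSON. apply_moves: Moves the arm, as the interface text tells. Its arguments: {"type":"object","properties":{"targets":{"type":"string"},"squeeze":{"type":"number"}},"required":["targets"]}

```bash
mkdir -p pics; cat > h.py <<'E'
import numpy as np, cv2
from bench import robot, grab_frame, ticket
def snap(n,f):
    g=grab_frame(n); cv2.imwrite('pics/'+f,g['image']); np.save('pics/'+f+'.npy',g,allow_pickle=True); return g
def load(f): return np.load('pics/'+f+'.npy',allow_pickle=True).item()
def ray(g,u,v):
    d=np.array([(u-g['cx'])/g['fx'],-(v-g['cy'])/g['fy'],-1.]); return np.array(g['rotation'])@d
def onz(g,u,v,z):
    e=np.array(g['eye']);d=ray(g,u,v); return e+d*(z-e[2])/d[2]
def proj(g,p):
    c=np.array(g['rotation']).T@(np.array(p)-np.array(g['eye'])); return g['cx']+g['fx']*c[0]/-c[2], g['cy']-g['fy']*c[1]/-c[2]
E
python3 - <<'E'
from h import *
a=snap('scene','s0.png'); b=snap('side','d0.png')
for g in (a,b): print({k:v for k,v in g.items() if k!='image'})
print(robot.state(), robot.finger_overhang)
E
```

```text
{'fx': 437.5680726765241, 'fy': 437.5680726765241, 'cx': 320.8490744981678, 'cy': 236.55394109195217, 'eye': array([0.07429654, 0.42985416, 0.63260438]), 'rotation': array([-0.38986748, -0.18137961,  0.36626313,  0.82520065])}
{'fx': 595.5557811100001, 'fy': 595.5557811100001, 'cx': 320.3035262822568, 'cy': 251.10634189972808, 'eye': array([ 0.3577216 , -0.80565288,  0.78213832]), 'rotation': array([ 0.8979692 ,  0.42073038, -0.06172976, -0.11325504])}
{'time_s': 0.1, 'joint_pos': array([-0.07020037,  0.52195768, -0.03633448,  1.59989552,  0.02121031,
        1.02108439, -0.11282155]), 'qvel': array([ 0.00078479, -0.0015391 ,  0.00025255, -0.00093874,  0.00229339,
        0.00127202, -0.00078243]), 'effort': array([ 6.00351588e-03, -9.28489351e+01,  1.98515877e+00, -3.70530617e+01,
        1.82421418e-02,  5.33716375e-03, -2.83208755e-05]), 'tool_pos': array([ 6.24738570e-01, -2.88352546e-05,  2.38801030e-01]), 'orientation': array([-3.13597438e-04,  7.07114356e-01,  7.07099043e-01, -3.63165082e-04]), 'contact_force': array([ 0.2343626 , -0.02600906, -0.79510071]), 'ft_torque': array([-0.0158486 ,  0.07017847, -0.09221577]), 'grasp_force': 0.0, 'width': 0.08534110090249748} 0.008
```

View pics/s0.png

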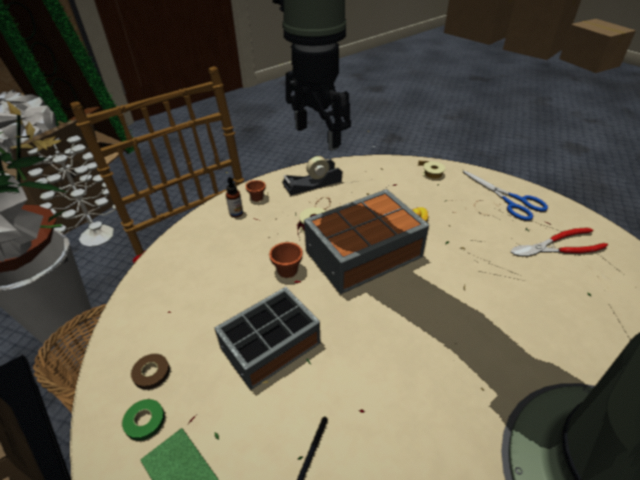

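View pics/d0.png

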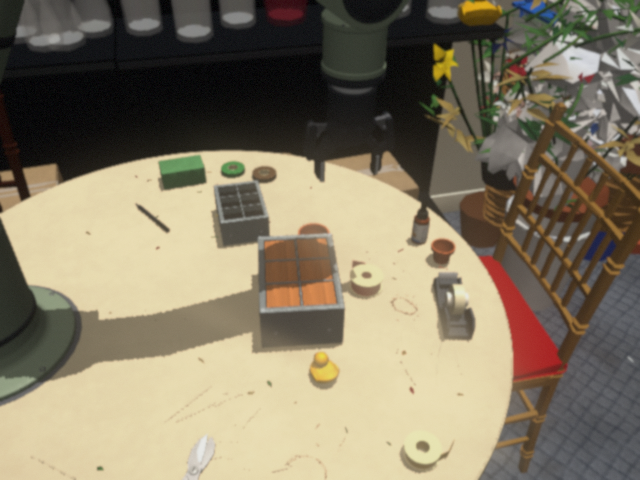

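The scene view has two candidates: the case at (365,240) with oak tiles, and the one at (268,335) with dark compartments. In the side view they are at (300,288) and (240,212). The first is larger and has six oak tiles, so it fits. I'll confirm this in an enlarged crop.

```bash
sed -i "s/return g$/return g/; s/np.array(g\['rotation'\])/R(g)/g" h.py; cat >> h.py <<'E'
from scipy.spatial.transform import Rotation
def R(g): return Rotation.from_quat(np.roll(g['rotation'],-1)).as_matrix()
E
python3 - <<'E'
from h import *
a=load('s0.png')['image'][180:300,290:440]; b=load('d0.png')['image'][225:350,245:355]
a=cv2.resize(a,(400*150//150,320),interpolation=3) if 0 else cv2.resize(a,None,fx=2.6,fy=2.6,interpolation=2)
b=cv2.resize(b,None,fx=3.5,fy=3.5,interpolation=2)
o=np.zeros((440,780,3),np.uint8);o[:a.shape[0],:a.shape[1]]=a;o[:b.shape[0],392:392+b.shape[1]]=b
cv2.imwrite('pics/c0.png',o)
E
```

```text
(no output)
```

View pics/c0.png

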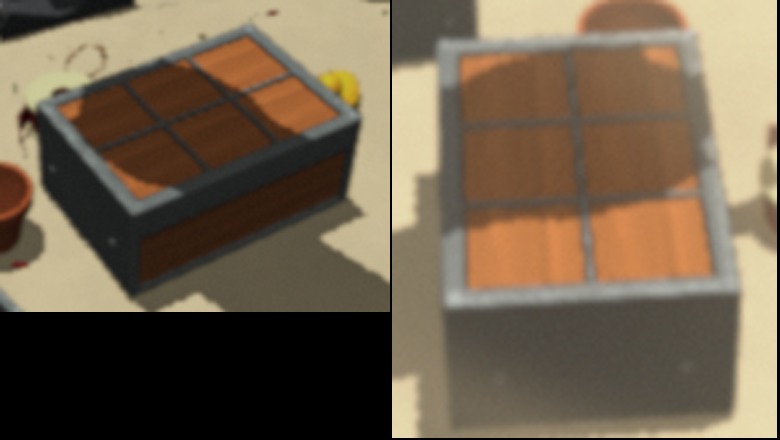

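The crop shows the larger case with six oak tiles in two rows of three. The drawer board is on the face towards the robot. Scene crop corners are (40,103), (250,28), (358,115) and (135,212). Side crop corners are (440,42), (693,35), (738,295) and (447,303).

```bash
python3 - <<'E'
from h import *
a=load('s0.png');b=load('d0.png')
A=[(290+u/2.6,180+v/2.6) for u,v in [(135,212),(40,103),(250,28),(358,115)]]  # near-left, far-left, far-right, near-right
B=[(245+(u-392)/3.5,225+v/3.5) for u,v in [(440,42),(693,35),(738,295),(447,303)]]
for g,P in((a,A),(b,B)):
    p=np.array([onz(g,*q,.09)[:2] for q in P]);print(p.round(4).tolist(),p.mean(0).round(4))
    print('sides',[np.linalg.norm(p[i]-p[i-3]).round(4) for i in range(4)])
    x=(p[1]+p[2]-p[0]-p[3]);y=(p[0]+p[1]-p[2]-p[3]);print('yaw',np.degrees([np.arctan2(x[1],x[0]),np.arctan2(-y[0],y[1])]).round(2))
E
```

```text
[[0.4763, 0.0656], [0.6087, 0.0444], [0.575, -0.1438], [0.4471, -0.1265]] [ 0.5268 -0.0401]
sides [np.float64(0.1341), np.float64(0.1912), np.float64(0.129), np.float64(0.1943)]
yaw [-8.43 -9.4 ]
[[0.4799, 0.0657], [0.613, 0.0396], [0.5806, -0.1543], [0.4484, -0.1269]] [ 0.5305 -0.044 ]
sides [np.float64(0.1356), np.float64(0.1966), np.float64(0.1351), np.float64(0.1951)]
yaw [-11.41  -9.38]
```

Both views agree: centre (0.529,-0.042), yaw about -9.5°, sides close to 140 x 200. Tool x is world y, tool y is world x, and tool z points down. I'll start with spot4 at about (0.559,-0.047).

Request:
apply_moves(
  targets="1 -0.024 -0.033 0.02 0 0 0; 1 -0.047 -0.066 0.04 0 0 0; 1 -0.047 -0.066 0.06 0 0 0; 1 -0.047 -0.066 0.08 0 0 0; 1 -0.047 -0.066 0.08 0 0 0",
  squeeze=20,
)

```text
time_s: 0.6
tool_pos: [0.5576, -0.0471, 0.1572]
orientation: [-0.001, 0.707, 0.707, -0.001]
contact_force: [-0.6, 0.2, -0.2]
width: 0.012
grasp_force: 0.0
```

Request:
apply_moves(
  targets="1 0 0 0.02 0 0 0; 1 0 0 0.04 0 0 0; 1 0 0 0.04 0 0 0; 1 0 0 0.04 0 0 0; 1 0 0 0.04 0 0 0",
)

```text
time_s: 1.1
tool_pos: [0.5596, -0.047, 0.1206]
orientation: [0.001, 0.707, 0.707, 0.0]
contact_force: [-0.7, -0.1, 0.5]
width: -0.0002
grasp_force: 0.0
```

Request:
apply_moves(
  targets="1 0 0 0.015 0 0 0; 1 0 0 0.02 0 0 0; 1 0 0 0.02 0 0 0; 1 0 0 0.02 0 0 0",
)

```text
time_s: 1.5
tool_pos: [0.5592, -0.047, 0.0999]
orientation: [0.0, 0.707, 0.707, 0.0]
contact_force: [-0.7, -0.2, 0.5]
width: -0.0004
grasp_force: 0.0
```

```bash
python3 - <<'E'
from h import *
a=snap('scene','s1.png');b=snap('side','d1.png')
A=a['image'][140:300,280:450];B=b['image'][190:350,230:370]
A=cv2.resize(A,None,fx=2.4,fy=2.4,interpolation=2);B=cv2.resize(B,None,fx=2.6,fy=2.6,interpolation=2)
o=np.zeros((420,780,3),np.uint8);o[:A.shape[0],:A.shape[1]]=A;o[:B.shape[0],412:412+B.shape[1]]=B
cv2.imwrite('pics/c1.png',o)
E
```

```text
(no output)
```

View pics/c1.png

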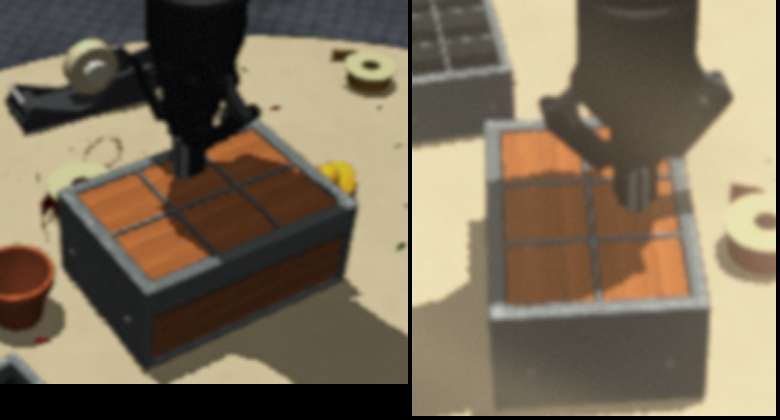

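The shut fingertips stand over the middle far tile (spot4), at crop (188,170) and (637,200). They are clear of the ribs, so I'll feel it now.

Request:
apply_moves(
  targets="1 0 0 0.003 0 0 0; 1 0 0 0.004 0 0 0; 1 0 0 0.005 0 0 0; 1 0 0 0.005 0 0 0",
)

```text
time_s: 2.0
tool_pos: [0.5595, -0.0471, 0.0964]
orientation: [0.001, 0.707, 0.707, 0.001]
contact_force: [-11.6, 1.2, 43.8]
width: -0.0002
grasp_force: 21.5
```

Spot4 is solid: 44 N at TCP z 0.0964. I'll lift, move to spot3 and press more lightly.

Request:
apply_moves(
  targets="1 0 0 -0.015 0 0 0; 1 0.03 0.005 -0.015 0 0 0; 1 0.059 0.009 -0.015 0 0 0; 1 0.059 0.009 -0.01 0 0 0; 1 0.059 0.009 -0.006 0 0 0",
)

```text
time_s: 2.5
tool_pos: [0.568, 0.0124, 0.1]
orientation: [0.0, 0.707, 0.708, -0.0]
contact_force: [-0.5, -0.0, 0.4]
width: 0.0001
grasp_force: 0.0
```

Request:
apply_moves(
  targets="1 0 0 0.003 0 0 0; 1 0 0 0.004 0 0 0; 1 0 0 0.005 0 0 0; 1 0 0 0.005 0 0 0",
)

```text
time_s: 2.9
tool_pos: [0.5679, 0.0115, 0.0952]
orientation: [-0.0, 0.707, 0.707, -0.0]
contact_force: [1.2, -0.0, -1.2]
width: -0.0001
grasp_force: 0.0
```

It went lower than before with almost no force, so spot3 may be giving. I'll press 2 mm more.

Request:
apply_moves(
  targets="1 0 0 0.001 0 0 0; 1 0 0 0.002 0 0 0; 1 0 0 0.002 0 0 0",
)

```text
time_s: 3.2
tool_pos: [0.568, 0.0119, 0.0932]
orientation: [0.0, 0.707, 0.707, 0.0]
contact_force: [-0.2, 0.0, -0.4]
width: -0.0001
grasp_force: 0.0
```

It gives: the tip is about 3 mm below the tile plane with no reaction force. Spot3 is the catch, so I'll press on to the end (TCP z about 0.0885).

Request:
apply_moves(
  targets="1 0 0 0.002 0 0 0; 1 0 0 0.004 0 0 0; 1 0 0 0.005 0 0 0; 1 0 0 0.006 0 0 0; 1 0 0 0.006 0 0 0",
)

```text
time_s: 3.7
tool_pos: [0.5682, 0.012, 0.0884]
orientation: [0.0, 0.707, 0.707, 0.0]
contact_force: [-7.6, -0.8, 25.8]
width: -0.0003
grasp_force: 12.9
```

Firm stop at z 0.0884 (25.8 N), so the tile is down about 8 mm. I'll push slightly more to seat it, then lift straight off and look.

Request:
apply_moves(
  targets="1 0 0 0.0005 0 0 0; 1 0 0 0.0005 0 0 0; 1 0 0 0.0005 0 0 0",
)

```text
time_s: 4.0
tool_pos: [0.5683, 0.012, 0.0883]
orientation: [0.0, 0.707, 0.707, 0.0]
contact_force: [-10.1, -0.4, 34.3]
width: -0.0001
grasp_force: 17.3
```

Request:
apply_moves(
  targets="1 0 0 -0.02 0 0 0; 1 0 0 -0.06 0 0 0; 1 0 0 -0.11 0 0 0; 1 0 0 -0.15 0 0 0; 1 0 0 -0.15 0 0 0",
)

```text
time_s: 4.5
tool_pos: [0.5701, 0.0123, 0.2419]
orientation: [0.002, 0.707, 0.707, 0.003]
contact_force: [1.1, -0.1, 0.0]
width: -0.0002
grasp_force: 0.0
```

```bash
python3 - <<'E'
from h import *
a=snap('scene','s2.png');b=snap('side','d2.png')
A=a['image'][140:300,280:450];B=b['image'][190:390,220:390]
A=cv2.resize(A,None,fx=2.4,fy=2.4,interpolation=2);B=cv2.resize(B,None,fx=2.1,fy=2.1,interpolation=2)
o=np.zeros((420,780,3),np.uint8);o[:A.shape[0],:A.shape[1]]=A;o[:B.shape[0],412:412+B.shape[1]]=B
cv2.imwrite('pics/c2.png',o); s=robot.state();print(s['tool_pos'],s['contact_force'],np.abs(s['qvel']).max())
E
```

```text
[0.56818162 0.01214833 0.23735196] [-0.02168677 -0.70552468 -0.34812058] 0.03449687576409339
```

View pics/c2.png

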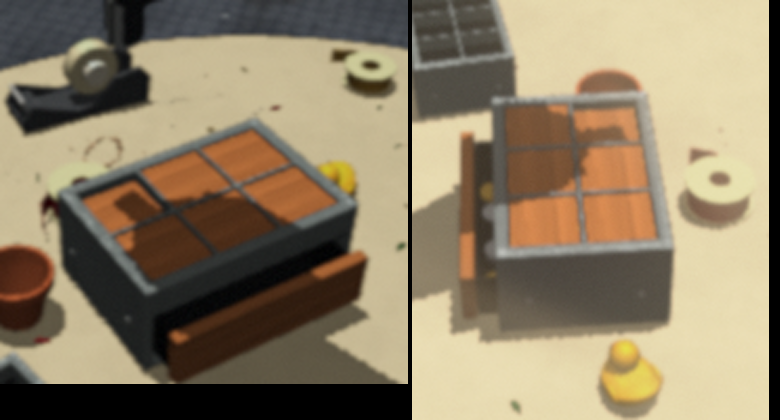

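The far-left tile is sunk (scene crop (130,205)), and the drawer stands out fully: its board is at (265,315) in the scene crop and (468,225) in the side crop. The duck, pot and spool stand as before, and the hand is about 14 cm clear.

```bash
python3 -c "
from bench import ticket
print(ticket.hand_in())"
```

```text
the job is handed in; nothing more can be done
None
```

The catch was the far-left tile (spot3): I pressed it fully home, the drawer sprang out, the duck, pot and spool stayed as they were, and the job was handed in with the hand clear.

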